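# Put away a read culture dish and book it on the bench plate counter

## Robot

A 7-joint arm with a two-finger parallel gripper is mounted at the origin on the work surface. World frame = base frame: x ahead of the robot, y to its left, z up, the work surface at z = 0. Lengths are in m, angles in rad, forces in N, time in s.
With the tool pointing down it reaches from about 0.4 to 0.85 m from the base axis. Payload 10.4 kg.
Tool frame: the origin (TCP) lies on the front face of the gripper's body, between the roots of the fingers; the fingertips stand 73 mm ahead of it and the grasp point (between the pads) lies 54 mm ahead of it; x points along the fingers, y is the direction in which the jaws open and shut, and the axes are right-handed (so a half turn about x gives the same grasp; the last joint's range is limited). The gripper opens to 85 mm and grips with 20 to 120 N. Pads are 22 mm wide; open, the fingers measure 114 mm over their backs; the gripper's body (76 mm by 85 mm) begins 54 mm behind the grasp point. The pads swing forward as they close: fully open they stand 13 mm farther back than shut.
Start: joints at [-1.351, 0.332, -0.065, 1.46, 0.022, 1.35, -0.088], TCP at [0.15, 0.607, 0.304] pointing down, gripper open.
Joint ranges: [-2.6, 2.6], [-0.5, 2.12], [-1.47, 1.34], [0.16, 2.42], [-1.27, 4.41], [0.06, 2.06], [-2.6, 2.6]. Speed limits (rad/s): [2.22, 2.22, 2.79, 2.79, 3.14, 3.14, 3.14].

## Interface

Orientations are given as a unit quaternion [x, y, z, w].
In Python, from workcell import manip gives the robot as it stands. The module is installed in compiled form; this text tells all that it offers.
- The arm moves only by the tool arm_command, never from a script. Its argument "moves" is a list that holds one entry, the list of rows, each a list of 5 numbers: the closure, from 0 (fully open) to 1 (shut), then the shift along the tool's x, y, z in units of 25 mm (1.0 is 25 mm), then the turn about the tool's x in degrees. A call has 1 to 12 rows; each row shifts and turns the commanded pose from where the row before left it, along the tool's axes as they then stand; what a row does not reach is not made up. A row lasts 1/12 s, in which the tool goes at most 41.7 mm and 7.16 degrees, less where a joint would pass 70% of its speed; a pose out of reach is approached as far as the arm can. A call is refused whole if a number of a shift passes 1 or a number of a turn 7.16, either way. A call with a gripper value outside its range is refused whole. The fingers move at their own pace and stop on an object; "force" is the grip in N (left out, the last holds). Time passes only in rows, so rows that do not move let the fingers close. It gives the time, the measured TCP pose, the force and the opening at its end, in the units of the state.
- manip.get_obs(): the state, without advancing time (a new reading comes with each control period).
- manip.camera(name): name is "side" or "top"; returns the picture (480x640x3 uint8, red, green, blue); there is no depth.
- manip.camera_info(name): a dict with "vfov" (degrees; the focal length in pixels is half the picture's height over the tangent of half this angle, whatever the lens; pixels are square), "cx", "cy" (the principal point, pixels), "pose" (4x4, takes a point from camera to world coordinates). Camera axes: x right, y down, z forward; pixel columns grow to the right and rows downward; lengths in m; the calibration is good to about 2 mm. A picture is of the moment at which its call begins. camera_info takes no time and is no camera call.
- manip.hand_in(): hands the job in, once; it reports no verdict.
Trained networks look in the newest picture that a camera, given by its name, has taken for a name from the list of things; names that differ only in an ending like _2 or _b are one class to them, and where a whole thing is asked for, a point or a joint stands for the part that bears it (a point fixed in the world has none). Each returns a list of dicts, best first, with "confidence" (0 to 1); they miss things now and then, are a little off and sometimes report something else, mostly with a low value. They report only what shows in the picture. A call takes as long as a camera call. They do not tell look-alikes from the thing itself.
- manip.regions_of(query, camera): "mask" (480x640 bool, what is visible of it) and "rect" ([left, top, right, bottom] in pixels, round what is visible of it).
- manip.pinpoint(query, camera): "pixel" ([row, column] in pixels: a listed point, or the origin of a listed thing).
The state is a dict: "clock": time; "joint_pos": joint angles; "joint_velocities": joint speeds; "tau": joint torques, N m; "position": TCP position; "ee_rot": TCP orientation; "ft_force": force on the tool from outside, world axes, zero at the start; "torque": the same for the moment, N m; "grip_width": opening from 0.0 (shut) to 1.0 (fully open).
Only numpy, scipy, OpenCV 4.12 (cv2) and the standard library are available. Lean on these libraries where they do the work, as an engineer would, in place of code of your own. Each camera call takes 0.05 s, during which the arm holds its last target.

## Task

The small culture dish on the lit stage of the colony counter has been read: keeping it level, set it squarely on top of the stack of two small finished dishes. Book it on the plate counter too: slide the counter's lock fully across to its free end, then swing the hand lever through to its stop and let it spring all the way back. Do not disturb the stack, the burner, the large dishes or the pipette.

Things in the scene. Friction and masses are not known exactly. Their poses are not given: they have to be found in the camera images.
- dish_mid (a point): centre (8 mm above the underside) of the small round covered culture dish to be put away: 60 mm across, 16 mm tall, clear plastic with red agar, 30 g, loose; it starts lying on the flat lit stage of the colony counter. z is up through its lid
- stack_top (a point): centre of the top face of the upper of two identical small dishes (60 mm across, 16 mm tall each) stacked loose on the bench, so 32 mm above the bench; flat on top. The read dish goes on this face, axes in line (its centre then 8 mm above this point)
- stack_lower: the lower dish of that stack, standing loose on the bench; origin under its centre
- colony_counter: fixed flat-topped box, 230 mm (its x) by 200 mm (its y), top 62 mm above the bench, with a round lit white gridded stage 126 mm across in the middle of the top, flush with it; a magnifier is folded back behind its far (+x) edge, up to 105 mm high and 225 mm from the origin. Origin on the bench under its centre
- counter: plate counter: fixed grey metal case, 120 mm wide (its y), 95 mm tall, its sloping window of number drums facing -x, on a 170 x 150 mm base plate; hand lever on its left (+y) side, lock slide on its top. Origin on the bench under its centre; x away from the robot, y towards the lever side, z up
- lock (a joint): lock slide, m. 0 = locked: a bolt 12 mm thick stands out of the case's left side into the lever's path and blocks it. It slides along the counter's -y to 0.042 m, the free end stop, where the bolt is clear of the lever. Takes about 3 N and stays where it is left; starts within 4 mm of locked
- lock_grip (a point): middle of the lock's upright black grip on top of the case: 14 mm thick (counter x), 30 mm long (counter y), 28 mm tall, its underside 3 mm above the case top (this point is 112 mm above the bench). Moves with the slide; push or pinch it
- count_lever (a joint): hand lever, rad. 0 = rest, leaning about 30 deg towards the counter's -x; it swings over the top towards the counter's +x to its stop at 1.05 rad. A spring pushes it back to 0 (about 1.5 N at the handle at rest, 5.5 N at the stop). While locked it moves less than 0.2 rad
- lever_grip (a point): middle of the lever's black round handle bar, 18 mm thick, 44 mm long, lying along the counter's y and reaching outward from the top of the lever arm (flat steel bar 12 x 8 mm); 110 mm from the hinge, about 140 mm above the bench at rest, 155 mm at mid swing. Moves with the lever
- lever_axis (a point): point on the lever's hinge axis (the counter's y axis direction) level with the middle of the handle, 45 mm above the bench; fixed to the counter
- burner: dome-shaped metal spirit burner, 74 mm across, 80 mm tall, loose bystander in the middle of the bench near the finished stack; origin under its centre
- big_dish_a: large culture dish, 92 mm across, 16 mm tall, red agar, loose bystander beyond the middle of the bench; origin under its centre
- big_dish_b: large culture dish, 92 mm across, 16 mm tall, red agar, loose bystander at the right-hand side; origin under its centre
- pipette: hand pipette about 300 mm long lying on the bench at the left-hand side, loose bystander; origin under its middle, long axis x
Things that resemble listed ones, but are neither listed nor needed, are in the scene too. Leave any blue or yellow look-alike of the part that bears stack_top alone. What is shaped like the part that bears dish_mid but purple is not meant.

How it is judged:
By the outcome, as a careful person would: the job done as asked, in the order asked, and still so for the second after the job is handed in, with the robot touching nothing.
It also fails if it takes over 72 s, if anything falls off the work surface, if the arm or the gripper's body presses on something with over 40 N, if the wrist force passes 120 N, or if a joint passes its speed limit or range.

## Working session

There is one attempt and no reset: what is moved stays moved. The work goes in short steps, Python scripts to look and compute and a tool call to move; the robot and the scene stay as the last step left them, time stands still between calls to the robot, and variables do not carry over. Pictures are saved under pics/ and viewed, and the job is handed in when it is done.

Besides the shell and the picture viewer there is one more tool, called after "Emit:" as name(argument=value, ...), one argument or row to a line, values as JSON. arm_command: Moves the arm, as the interface text tells. Its arguments: {"type":"object","properties":{"moves":{"type":"array","items":{"type":"array","items":{"type":"array","items":{"type":"number"}}}},"force":{"type":"number"}},"required":["moves"]}

```bash
mkdir -p pics; cat > h.py <<'E'
import numpy as np, cv2
from workcell import manip
def save(n,fn):
    im=manip.camera(n); cv2.imwrite('pics/'+fn,im[:,:,::-1]); return im
def ray(n,px):
    i=manip.camera_info(n); f=240/np.tan(np.radians(i['vfov'])/2); P=np.array(i['pose'])
    d=P[:3,:3]@np.array([(px[1]-i['cx'])/f,(px[0]-i['cy'])/f,1]); return P[:3,3],d/np.linalg.norm(d)
def atz(n,px,z):
    o,d=ray(n,px); return o+d*(z-o[2])/d[2]
def tri(a,b):
    (o1,d1),(o2,d2)=ray('side',a),ray('top',b)
    A=np.stack([d1,-d2],1); t=np.linalg.lstsq(A,o2-o1,rcond=None)[0]
    p,q=o1+d1*t[0],o2+d2*t[1]; return (p+q)/2,np.linalg.norm(p-q)
def proj(n,p):
    i=manip.camera_info(n); f=240/np.tan(np.radians(i['vfov'])/2); P=np.array(i['pose'])
    c=P[:3,:3].T@(np.array(p)-P[:3,3]); return c[1]/c[2]*f+i['cy'],c[0]/c[2]*f+i['cx']
E
python3 - <<'E'
from h import *
np.set_printoptions(precision=3,suppress=True)
save('side','s0.png');save('top','t0.png')
for n in('side','top'): print(manip.camera_info(n))
for q in['dish_mid','stack_top','stack_lower','colony_counter','counter','lock_grip','lever_grip','lever_axis','burner','big_dish_a','pipette']:
    r={}
    for n in('side','top'):
        r[n]=manip.pinpoint(q,n)
        print(q,n,[(np.round(x['pixel'],1).tolist(),round(x['confidence'],2)) for x in r[n][:5]])
    if r['side'] and r['top']: print('   tri',tri(r['side'][0]['pixel'],r['top'][0]['pixel']))
print(manip.get_obs())
E
```

```text
{'vfov': 52.85469949138182, 'cx': 316.02214938346674, 'cy': 238.30415484526367, 'pose': array([[ 0.703, -0.556,  0.444,  0.022],
       [-0.711, -0.556,  0.43 , -0.56 ],
       [ 0.008, -0.618, -0.786,  1.057],
       [ 0.   ,  0.   ,  0.   ,  1.   ]])}
{'vfov': 51.92816827331197, 'cx': 316.69515205149384, 'cy': 244.44707517354053, 'pose': array([[ 0.   , -0.992,  0.128,  0.362],
       [-1.   , -0.   , -0.002, -0.011],
       [ 0.003, -0.128, -0.992,  1.536],
       [ 0.   ,  0.   ,  0.   ,  1.   ]])}
dish_mid side [([401.5, 354.0], 0.85), ([354.0, 455.3], 0.69), ([312.2, 381.5], 0.59)]
dish_mid top [([248.0, 405.3], 0.62), ([316.6, 437.4], 0.6), ([229.0, 459.6], 0.52)]
   tri (array([ 0.53 , -0.325, -0.359]), np.float64(0.13994207070999812))
stack_top side [([273.5, 281.8], 0.87), ([323.2, 284.0], 0.87), ([258.0, 254.7], 0.66)]
stack_top top [([274.6, 320.9], 0.74), ([283.8, 290.4], 0.74), ([311.9, 353.1], 0.61), ([296.3, 165.2], 0.28)]
   tri (array([ 0.459, -0.025,  0.038]), np.float64(0.009659871673006097))
stack_lower side [([283.7, 282.7], 0.39), ([312.5, 382.4], 0.29)]
stack_
[... 1082 characters left out ...]
2)]
   tri (array([0.733, 0.018, 0.01 ]), np.float64(0.0004255965967836462))
pipette side [([199.6, 159.0], 0.55)]
pipette top [([296.7, 165.0], 0.61)]
   tri (array([ 0.397,  0.459, -0.011]), np.float64(3.3374344070980484e-05))
{'clock': 1.2, 'joint_pos': array([-1.351,  0.332, -0.065,  1.46 ,  0.022,  1.35 , -0.089]), 'joint_velocities': array([-0.001, -0.   , -0.   ,  0.001, -0.   , -0.   , -0.   ]), 'tau': array([ -0.001, -62.524,   0.048, -39.183,   0.016,   0.002,  -0.   ]), 'position': array([0.15 , 0.607, 0.304]), 'ee_rot': array([ 0.086,  0.702, -0.086,  0.702]), 'ft_force': array([ 0.175, -0.447,  0.437]), 'torque': array([-0.013,  0.028, -0.001]), 'grip_width': 0.9999297714875592}
```

View pics/s0.png

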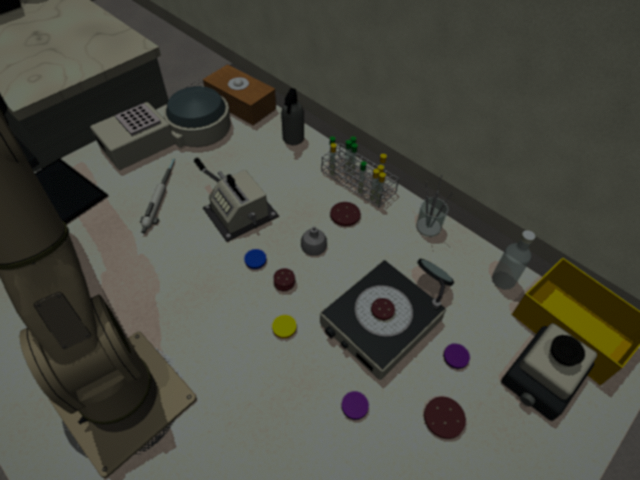

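View pics/t0.png

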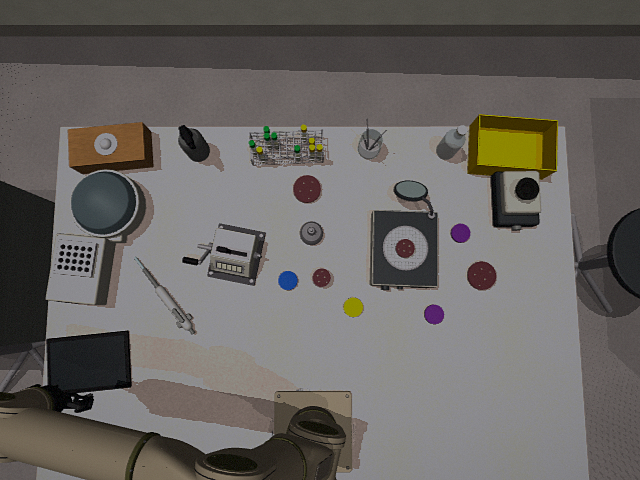

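The side view shows the read dish at about (312,382) on the stage, the red stack at (274,282) and the plate counter at about (208,240). In the top view they are at (248,405), (275,321) and (255,233). Next I'll refine these positions.

```bash
python3 - <<'E'
from h import *
np.set_printoptions(precision=4,suppress=True)
S=save('side','s1.png');T=save('top','t1.png')
for q in ['dish_mid','stack_top','counter','lock','count_lever','colony_counter']:
  for n in('side','top'):
    for r in manip.regions_of(q,n)[:5]:
        ys,xs=np.nonzero(r['mask']); print(q,n,r['rect'],len(ys),round(r['confidence'],2),ys.mean().round(1),xs.mean().round(1))
def crop(im,r0,c0,h,w,s,fn):
    c=im[r0:r0+h,c0:c0+w,::-1].astype(float)*1.8
    cv2.imwrite('pics/'+fn,cv2.resize(np.clip(c,0,255).astype(np.uint8),None,fx=s,fy=s,interpolation=cv2.INTER_CUBIC))
crop(S,140,180,110,130,6,'sc.png'); crop(T,210,175,90,110,7,'tc.png')
crop(S,250,240,130,210,3.8,'sd.png'); crop(T,200,270,100,180,4.4,'td.png')
# red segmentation
for n,im in(('side',S),('top',T)):
    i=im.astype(int); m=((i[...,0]-i[...,1]>20)&(i[...,0]-i[...,2]>15)).astype(np.uint8)
    k,l,st,ce=cv2.connectedComponentsWithStats(m)
    for a in range(1,k):
        if 80<st[a,4]<900: print(n,st[a],ce[a][::-1])
E
```

```text
dish_mid side [441.8, 342.8, 470.3, 371.3] 553 0.78 356.3 456.9
dish_mid side [340.5, 391.4, 371.9, 420.7] 629 0.75 405.6 354.8
dish_mid top [425.2, 306.1, 441.8, 323.3] 315 0.87 314.0 433.5
dish_mid top [447.2, 222.5, 468.8, 240.1] 311 0.77 232.7 459.5
dish_mid top [394.5, 238.0, 418.0, 257.1] 325 0.73 247.6 404.9
dish_mid top [134.3, 258.0, 195.0, 335.0] 684 0.23 303.4 170.0
stack_top side [242.1, 249.3, 267.1, 271.3] 366 0.89 258.9 255.4
stack_top side [272.2, 263.8, 296.0, 287.4] 389 0.73 276.4 284.1
stack_top side [272.3, 315.7, 298.5, 338.2] 465 0.63 326.4 284.3
stack_top top [277.7, 276.4, 297.5, 293.3] 277 0.64 280.0 287.1
stack_top top [343.7, 300.7, 364.3, 314.4] 272 0.64 306.6 352.6
stack_top top [311.2, 266.8, 329.5, 287.0] 284 0.53 277.0 321.0
counter side [195.7, 153.0, 274.1, 242.5] 3279 0.85 204.1 236.9
counter side [330.4, 199.6, 358.7, 229.5] 680 0.74 212.9 345.6
counter top [182.1, 223.8, 266.1, 286.2] 2917 0.81 254.4 232.8
lock side [221.4, 171.8, 237.2, 187.9] 104 0.42 179.7 228.8
count_lever side [194.2, 160.2, 221.7, 182.9] 191 0.45 169.4 205.6
count_lever top [182.1, 252.4, 209.7, 265.7] 178 0.64 259.0 195.8
colony_counter side [319.0, 258.1, 455.4, 376.9] 8186 0.97 316.5 385.0
colony_counter side [138.8, 162.0, 173.6, 233.6] 697 0.3 203.7 154.9
colony_counter top [370.0, 178.5, 439.7, 288.9] 5384 0.86 243.0 404.5
colony_counter top [141.5, 265.3, 194.6, 334.7] 676 0.57 303.8 170.4
side [332 203  27  22 421] [213.2423 345.0451]
side [275 269  19  17 205] [277.4878 283.8634]
side [372 299  22  20 266] [308.4699 382.3759]
side [611 341  19  19 163] [349.9816 620.2883]
top [480 128  63  42 349] [142.235  526.3868]
top [293 175  28  28 583] [188.2659 306.669 ]
top [396 239  19  19 263] [247.8441 404.9278]
top [468 261  29  29 633] [275.2765 481.5924]
top [312 268  19  19 257] [277.3035 321.1401]
```

View pics/sc.png

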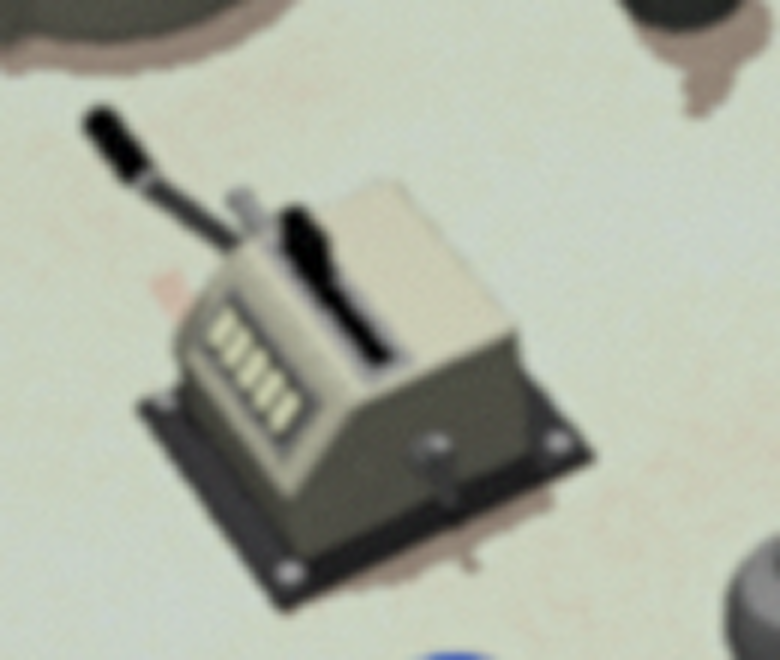

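View pics/tc.png

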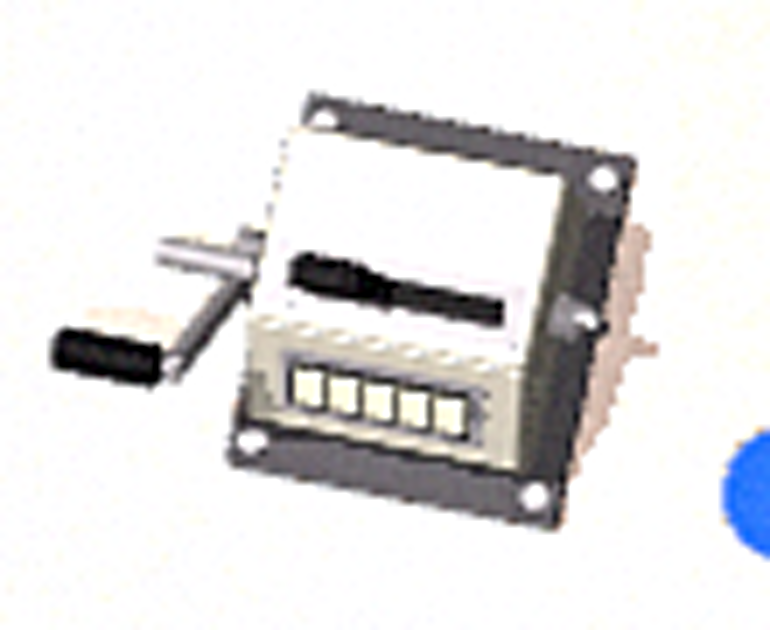

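View pics/sd.png

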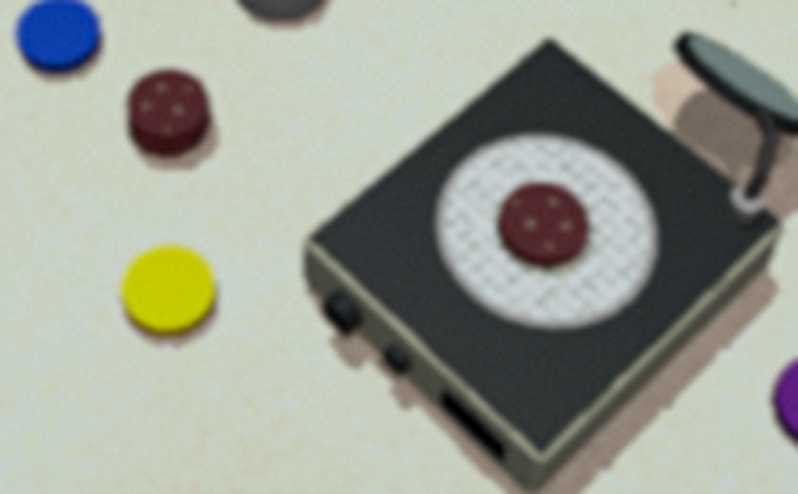

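View pics/td.png

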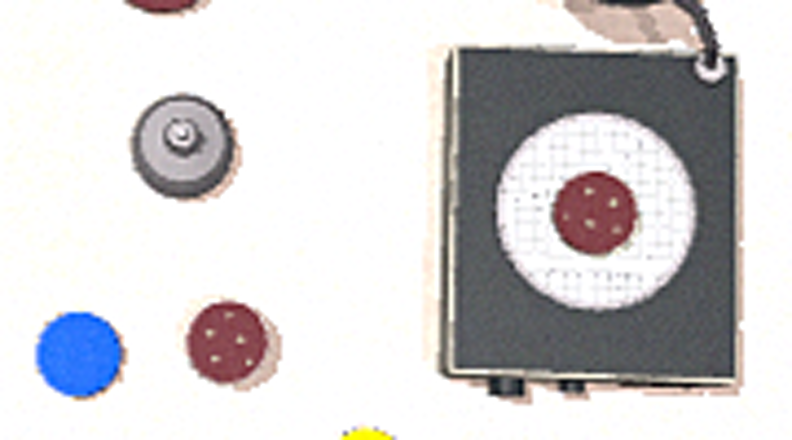

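```bash
cat >> h.py <<'E'
def redc(n,im,near):
    i=im.astype(int); m=((i[...,0]-i[...,1]>20)&(i[...,0]-i[...,2]>15)).astype(np.uint8)
    k,l,st,ce=cv2.connectedComponentsWithStats(m)
    b=[ (np.hypot(*(ce[a][::-1]-near)),a) for a in range(1,k) if st[a,4]>60]
    a=min(b)[1]; return ce[a][::-1],st[a,4]
def hullc(n,c,h,r=.03):
    pts=[proj(n,[c[0]+r*np.cos(t),c[1]+r*np.sin(t),c[2]+s]) for t in np.linspace(0,2*np.pi,48) for s in(0,-h)]
    hu=cv2.convexHull(np.array(pts,np.float32)); M=cv2.moments(hu); return np.array([M['m10']/M['m00'],M['m01']/M['m00']]),M['m00']
E
python3 - <<'E'
from h import *
from scipy.optimize import least_squares
np.set_printoptions(precision=4,suppress=True)
S=cv2.imread('pics/s1.png')[...,::-1];T=cv2.imread('pics/t1.png')[...,::-1]
for name,ps,pt,h,z in(('dish',(308,382),(248,405),.016,.078),('stack',(277,284),(277,321),.032,.032)):
    a,na=redc('side',S,ps);b,nb=redc('top',T,pt)
    f=lambda p:np.concatenate([hullc('side',p,h)[0]-a,hullc('top',p,h)[0]-b])
    s=least_squares(f,[.5,-.1,z],x_scale=[.1,.1,.1],diff_step=1e-4)
    print(name,'top center',s.x,'res',s.fun,na,hullc('side',s.x,h)[1],nb,hullc('top',s.x,h)[1])
    s2=least_squares(lambda q:f([q[0],q[1],z]),[.5,-.1],diff_step=1e-4);print('  fixed z',s2.x,s2.fun)
    for n,p in(('side',a),('top',b)): 
        s2=least_squares(lambda q:hullc(n,[q[0],q[1],z],h)[0]-p,[.5,-.1],diff_step=1e-4);print('  ',n,s2.x)
# note centroid order x(col),y(row)
tc=lambda c,r:(210+(r+.5)/7-.5,175+(c+.5)/7-.5)
sc=lambda c,r:(140+(r+.5)/6-.5,180+(c+.5)/6-.5)
for c in[(310,95),(635,160),(560,525),(230,460)]: print('plate top',atz('top',tc(*c),.005))
for c in[(140,405),(285,610),(592,458)]: print('plate side',atz('side',sc(*c),.005))
for nm,a,b in [('handle out',(95,118),(57,350)),('handle in',(138,170),(157,362)),('lockgrip top far',(293,212),(297,258)),('lock slot end',(380,358),(500,310)),('case top rf',(515,328),(562,180)),('case TL',(385,182),(280,130)), ('case top rn',(357,405),(525,365)),('bolt end',(238,195),(160,248))]:
    print(nm,tri(sc(*a),tc(*b)))
E
```

```text
Traceback (most recent call last):
  File "h.py", line 23, in hullc
    pts=[proj(n,[c[0]+r*np.cos(t),c[1]+r*np.sin(t),c[2]+s]) for t in np.linspace(0,2*np.pi,48) for s in(0,-h)]
         ~~~~^^^^^^^^^^^^^^^^^^^^^^^^^^^^^^^^^^^^^^^^^^^^^^
  File "h.py", line 15, in proj
    i=manip.camera_info(n); f=240/np.tan(np.radians(i['vfov'])/2); P=np.array(i['pose'])
ValueError: time passes only in moves, steps and waits
```

```bash
sed -i 's/i=manip.camera_info(n)/i=INFO[n]/' h.py; sed -i "2a INFO={n:manip.camera_info(n) for n in('side','top')}" h.py
cat > m1.py <<'E'
from h import *
from scipy.optimize import least_squares
np.set_printoptions(precision=4,suppress=True)
S=cv2.imread('pics/s1.png')[...,::-1];T=cv2.imread('pics/t1.png')[...,::-1]
for name,ps,pt,h,z in(('dish',(308,382),(248,405),.016,.078),('stack',(277,284),(277,321),.032,.032)):
    a,na=redc('side',S,ps);b,nb=redc('top',T,pt); a=a[::-1];b=b[::-1]
    f=lambda p:np.concatenate([hullc('side',p,h)[0]-a,hullc('top',p,h)[0]-b])
    s=least_squares(f,[.5,-.1,z],x_scale=[.1,.1,.1],diff_step=1e-4)
    print(name,'top center',s.x,'res',s.fun,na,hullc('side',s.x,h)[1],nb,hullc('top',s.x,h)[1])
    s2=least_squares(lambda q:f([q[0],q[1],z]),[.5,-.1],diff_step=1e-4);print('  fixed z',s2.x,s2.fun)
    for n,p in(('side',a),('top',b)): 
        s2=least_squares(lambda q:hullc(n,[q[0],q[1],z],h)[0]-p,[.5,-.1],diff_step=1e-4);print('  ',n,s2.x)
tc=lambda c,r:(210+(r+.5)/7-.5,175+(c+.5)/7-.5)
sc=lambda c,r:(140+(r+.5)/6-.5,180+(c+.5)/6-.5)
for c in[(310,95),(635,160),(560,525),(230,460)]: print('plate top',atz('top',tc(*c),.005))
for c in[(140,405),(285,610),(592,458)]: print('plate side',atz('side',sc(*c),.005))
for nm,a,b in [('handle out',(95,118),(57,350)),('handle in',(138,170),(157,362)),('lockgrip top far',(293,212),(297,258)),('lock slot end',(380,358),(500,310)),('case top rf',(515,328),(562,180)),('case TL',(385,182),(280,130)), ('case top rn',(357,405),(525,365)),('bolt end',(238,195),(160,248))]:
    print(nm,*tri(sc(*a),tc(*b)))
E
python3 m1.py
```

```text
dish top center [ 0.2814  0.089  -0.6885] res [ 13.3116 -72.4995 -78.6082  45.251 ] 266 234.9152952232398 263 145.69105623289943
  fixed z [ 0.2281 -0.0982] [-36.2294 -79.378  -50.4641  97.5843]
   side [ 0.2936 -0.2808]
   top [0.0858 0.1835]
stack top center [ 0.4073  0.058  -0.0552] res [  5.0077 -26.4669 -27.1663  16.8618] 205 460.0509610828012 257 278.81912154797465
  fixed z [0.3913 0.032 ] [ -3.3584 -27.9174 -22.7454  24.09  ]
   side [ 0.4349 -0.026 ]
   top [0.3227 0.1051]
plate top [0.6272 0.2935 0.005 ]
plate top [0.5977 0.1469 0.005 ]
plate top [0.4342 0.1779 0.005 ]
plate top [0.463  0.3248 0.005 ]
plate side [0.4649 0.3284 0.005 ]
plate side [0.4351 0.1801 0.005 ]
plate side [0.5971 0.1486 0.005 ]
handle out [0.498  0.3651 0.1462] 0.0001823660158089728
handle in [0.4928 0.3254 0.1441] 0.0015548829365877198
lockgrip top far [0.5376 0.2744 0.1223] 0.0023487482183203448
lock slot end [0.5183 0.1933 0.1015] 0.0025938910145672242
case top rf [0.5748 0.1682 0.0973] 0.0005074936205028032
case TL [0.5977 0.2887 0.0906] 0.0007516036256800912
case top rn [0.4957 0.1832 0.0958] 0.002582679530137685
bolt end [0.5484 0.3406 0.0801] 0.00046045199063124794
```

```bash
sed -i 's/; a=a\[::-1\];b=b\[::-1\]//' m1.py; python3 m1.py | head -10
```

```text
dish top center [ 0.5401 -0.2778  0.0799] res [-0.0504  0.2667  0.267  -0.2242] 266 546.0784210260026 263 335.2803581461776
  fixed z [ 0.5407 -0.2777] [ 0.148   0.2893  0.1307 -0.4042]
   side [ 0.5406 -0.2769]
   top [ 0.5411 -0.2789]
stack top center [ 0.4554 -0.0282  0.0418] res [ 0.0111 -0.0603 -0.061   0.0416] 205 526.7794230338186 257 313.8836536309682
  fixed z [ 0.4577 -0.0258] [ 1.0085  0.1112 -0.6176 -0.8035]
   side [ 0.4596 -0.0233]
   top [ 0.4558 -0.0282]
plate top [0.6272 0.2935 0.005 ]
plate top [0.5977 0.1469 0.005 ]
```

```bash
cat > m2.py <<'E'
from h import *
from scipy.optimize import least_squares
np.set_printoptions(precision=4,suppress=True)
import sys
S=cv2.imread('pics/s1.png')[...,::-1];T=cv2.imread('pics/t1.png')[...,::-1]
def seg(im,r,c,ratio):
    w=im[r-22:r+22,c-22:c+22].astype(float); w=cv2.resize(w,None,fx=4,fy=4,interpolation=cv2.INTER_CUBIC)
    R=w[...,0]; G=w[...,1]
    q=(G/np.maximum(R,1)<ratio).astype(np.uint8)
    k,l,st,ce=cv2.connectedComponentsWithStats(q); a=l[88,88]
    return np.array([(ce[a][1]+.5)/4-.5+r-22,(ce[a][0]+.5)/4-.5+c-22]),st[a,4]/16,st[a,:4]/4
for name,ps,pt,z in(('dish',(310,382),(248,405),.078),('stack',(278,284),(277,321),.032)):
  for ratio in(.5,.6,.7):
    a=seg(S,*ps,ratio);b=seg(T,*pt,ratio)
    print(name,ratio,a,b)
    for h in(.0,.004,.016,.032):
      f=lambda p:np.concatenate([hullc('side',p,h)[0]-a[0],hullc('top',p,h)[0]-b[0]])
      s=least_squares(f,[.5,-.1,z],x_scale=[.1,.1,.1],diff_step=1e-4)
      print('  h',h,s.x,s.fun,hullc('side',s.x,h)[1],hullc('top',s.x,h)[1])
E
python3 m2.py
```

```text
dish 0.5 (array([309.5066, 381.4344]), np.float64(1753.375), array([ 0.,  0., 44., 44.])) (array([247.5023, 404.4745]), np.float64(1841.625), array([ 0.,  0., 44., 44.]))
  h 0.0 [ 0.5407 -0.2767  0.0656] [-0.1294  0.6887  0.6891 -0.5786] 449.58194077946246 309.22050755959935
  h 0.004 [ 0.5407 -0.2767  0.0676] [-0.1291  0.6835  0.6842 -0.5733] 472.35529741691425 314.9496932120528
  h 0.016 [ 0.5407 -0.2767  0.0733] [-0.1259  0.6674  0.6678 -0.5604] 540.5967224906199 332.11090845637955
  h 0.032 [ 0.5407 -0.2766  0.0808] [-0.1227  0.6461  0.647  -0.5417] 631.4430889356881 354.96048561274074
dish 0.6 (array([308.942 , 382.4399]), np.float64(299.8125), array([12.25, 11.25, 21.5 , 20.25])) (array([247.894 , 404.7139]), np.float64(229.75), array([13.25, 13.25, 18.25, 18.25]))
  h 0.0 [ 0.5405 -0.2779  0.0696] [-0.0401  0.2136  0.2136 -0.1797] 452.25619394984096 310.877301794244
  h 0.004 [ 0.5405 -0.2779  0.0715] [-0.0391  0.2082  0.2083 -0.1752] 475.2194213140756 316.66548257670365
  h 0.016 [ 0.5405 -0.2779  0.0772] [-0.0364  0.1921  0.1925 -0.1613] 544.0549020101316 334.01670231157914
[... 1836 characters left out ...]
.4556 -0.0282  0.0309] [-0.0236  0.1284  0.1298 -0.0879] 519.6157665890642 309.38766504311934
stack 0.7 (array([279.5501, 283.8678]), np.float64(348.875), array([12.5, 13. , 20. , 22. ])) (array([277.2717, 321.1697]), np.float64(237.75), array([13.75, 13.75, 18.25, 18.  ]))
  h 0.0 [ 0.4558 -0.028   0.0164] [-0.0289  0.1654  0.1662 -0.114 ] 359.11970416782424 296.59429889917374
  h 0.004 [ 0.4557 -0.028   0.0184] [-0.0294  0.158   0.1602 -0.1084] 379.2847828338854 298.25673124426976
  h 0.016 [ 0.4557 -0.0281  0.0242] [-0.0258  0.1376  0.1397 -0.0945] 439.7415517764166 303.22162568289787
  h 0.032 [ 0.4556 -0.0281  0.032 ] [-0.0205  0.1109  0.1126 -0.0759] 520.2962915892713 309.8310766010545
```

Positions from both views agree:

| Item | x, y (m) | Height (m) |
|---|---|---|
| Dish | 0.5404, −0.2779 | top 0.078 |
| Stack | 0.4556, −0.0281 | top 0.032 |
| Counter | 0.5305, 0.236, yaw about −11° | – |

I'll swing round at height to the dish.

Emit:
arm_command(
  moves=[
    [[0,0,0,1,2.29],[0,0,0,1,2.29],[0,0,0,1,2.29],[0,0,0,1,2.29],[0,0,0,1,2.29],[0,0,0,1,2.29],[0,0,0,1,2.29],[0,0,0,1,2.29],[0,0,0,1,2.29],[0,0,0,1,2.29],[0,0,0,1,2.29],[0,0,0,1,2.29]],
  ],
)

```text
clock: 2.9
position: [0.4171, 0.4734, 0.304]
ee_rot: [0.251, 0.661, -0.25, 0.661]
ft_force: [0.1, -0.1, 0.2]
grip_width: 1.0
```

Emit:
arm_command(
  moves=[
    [[0,0,0,1,2.29],[0,0,0,1,2.29],[0,0,0,1,2.29],[0,0,0,1,2.29],[0,0,0,1,2.29],[0,0,0,1,2.29],[0,0,0,1,2.29],[0,0,0,1,2.29],[0,0,0,1,2.29],[0,0,0,1,2.29],[0,0,0,1,2.29],[0,0,0,1,2.29]],
  ],
)

```text
clock: 3.9
position: [0.5914, 0.2327, 0.3039]
ee_rot: [0.4, 0.583, -0.4, 0.583]
ft_force: [0.2, 0.1, -1.0]
grip_width: 1.0
```

Emit:
arm_command(
  moves=[
    [[0,0,0,1,2.29],[0,0,0,1,2.29],[0,0,0,1,2.29],[0,0,0,1,2.29],[0,0,0,1,2.29],[0,0,0,1,2.29],[0,0,0,1,2.29],[0,0,0,1,2.29],[0,0,0,1,2.29],[0,0,0,1,2.29],[0,0,0,1,2.29],[0,0,0,1,2.29]],
  ],
)

```text
clock: 4.9
position: [0.6349, -0.0613, 0.3039]
ee_rot: [0.527, 0.471, -0.527, 0.471]
ft_force: [0.6, -0.5, -0.4]
grip_width: 1.0
```

```bash
cat > go.py <<'E'
# usage: go.py x y z yaw_of_tool_y(deg): displacement in tool units from measured pose
from h import *; import sys
from scipy.spatial.transform import Rotation as Ro
o=manip.get_obs(); R=Ro.from_quat(o['ee_rot']).as_matrix(); p=o['position']
print('t',round(o['clock'],2),'p',np.round(p,4),'yaw_y',np.degrees(np.arctan2(R[1,1],R[0,1])).round(2),'tilt',np.degrees(np.arccos(-R[2,0])).round(2),'F',np.round(o['ft_force'],1),'w',round(o['grip_width'],3),'q',np.round(o['joint_pos'],2))
if len(sys.argv)>1:
    t=np.array(list(map(float,sys.argv[1:4]))); print('units xyz',np.round(R.T@(t-p)/.025,2))
    if len(sys.argv)>4: print('turn',round(np.degrees(np.arctan2(R[1,1],R[0,1]))-float(sys.argv[4]),2))
E
python3 go.py .5404 -.2779 .20 -27
```

```text
t 4.9 p [ 0.6349 -0.0613  0.3039] yaw_y -6.45 tilt 0.01 F [ 0.6 -0.5 -0.4] w 1.0 q [-0.38  0.39  0.55  1.45 -0.2   1.36  0.06]
units xyz [ 4.15 -2.79  9.04]
turn 20.55
```

Emit:
arm_command(
  moves=[
    [[0,0.4,-0.31,1,0],[0,0.4,-0.31,1,0],[0,0.4,-0.31,1,0],[0,0.4,-0.31,1,0],[0,0.4,-0.31,1,0],[0,0.4,-0.31,1,0],[0,0.4,-0.31,1,0],[0,0.4,-0.31,1,0],[0,0.4,-0.31,1,0],[0,0.4,0,0,6.85],[0,0.15,0,0,6.85],[0,0,0,0,6.85]],
  ],
)

```text
clock: 5.9
position: [0.5401, -0.2764, 0.199]
ee_rot: [-0.604, -0.368, 0.604, -0.367]
ft_force: [-0.0, 0.7, 0.1]
grip_width: 1.004
```

```bash
python3 - <<'E'
from h import *
S=save('side','s2.png');T=save('top','t2.png')
a=cv2.resize(S[230:400,280:480],None,fx=3,fy=3)[...,::-1];b=cv2.resize(T[180:320,330:480],None,fx=3,fy=3)[...,::-1]
o=np.zeros((510,1050,3),np.uint8);o[:510,:600]=a;o[:420,600:1050]=b
cv2.imwrite('pics/c2.png',cv2.resize(np.clip(o*1.6,0,255).astype(np.uint8),(800,388)))
E
python3 go.py .5404 -.2779 .14 -27
```

```text
t 6.0 p [ 0.5407 -0.276   0.1999] yaw_y -27.03 tilt 0.03 F [ 0.7 -0.3 -0.1] w 0.998 q [-0.13  0.43  0.68  1.67 -0.29  1.15  0.15]
units xyz [2.39 0.02 0.08]
turn -0.03
```

View pics/c2.png

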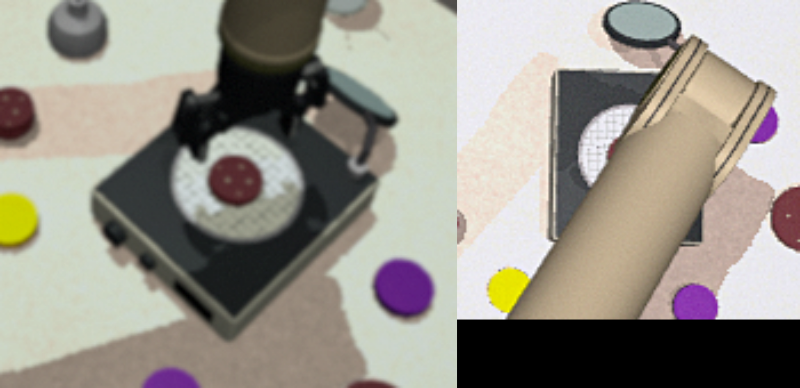

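Emit:
arm_command(
  moves=[
    [[0,0.5,0,0.05,0],[0,0.6,0,0.03,0],[0,0.6,0,0,0],[0,0.5,0,0,0],[0,0.24,0,0,0],[0,0,0,0,0]],
  ],
)

```text
clock: 6.5
position: [0.5392, -0.2774, 0.1375]
ee_rot: [-0.602, -0.371, 0.603, -0.37]
ft_force: [-0.7, -0.4, 0.5]
grip_width: 1.0
```

```bash
python3 - <<'E'
from h import *
S=save('side','s3.png')
a=cv2.resize(S[240:350,320:450],None,fx=6,fy=6,interpolation=cv2.INTER_CUBIC)[...,::-1]
a=np.clip(a.astype(float)*2,0,255).astype(np.uint8)[:600]
cv2.imwrite('pics/c3.png',a)
E
python3 go.py .5404 -.2779 .13 -27
```

```text
t 6.55 p [ 0.5396 -0.2778  0.1386] yaw_y -26.83 tilt 0.06 F [-0.8  0.1  0.1] w 0.998 q [-0.1   0.5   0.64  1.72 -0.34  1.04  0.19]
units xyz [ 0.34  0.03 -0.01]
turn 0.17
```

View pics/c3.png

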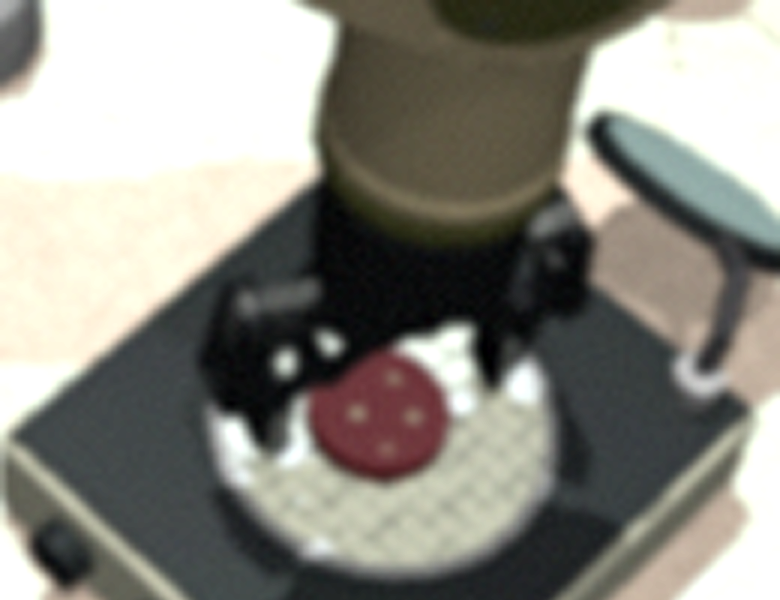

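```bash
python3 - <<'E'
from h import *
for c,r in((268,455),(490,390)):
  px=(240+(r+.5)/6-.5,320+(c+.5)/6-.5)
  for z in(.06,.065,.07,.075,.08,.085):
    p=atz('side',px,z); d=p[:2]-[.5396,-.2778]; u=np.array([.891,-.454]);v=np.array([-.454,-.891]) 
    print(z,p.round(4),'along jaw',(d@u).round(4),'perp',(d@v).round(4))
E
```

```text
0.06 [ 0.5014 -0.2562  0.06  ] along jaw -0.0438 perp -0.0019
0.065 [ 0.499  -0.2577  0.065 ] along jaw -0.0453 perp 0.0005
0.07 [ 0.4966 -0.2593  0.07  ] along jaw -0.0467 perp 0.003
0.075 [ 0.4942 -0.2608  0.075 ] along jaw -0.0482 perp 0.0055
0.08 [ 0.4918 -0.2623  0.08  ] along jaw -0.0496 perp 0.0079
0.085 [ 0.4894 -0.2638  0.085 ] along jaw -0.0511 perp 0.0104
0.06 [ 0.5855 -0.2993  0.06  ] along jaw 0.0506 perp -0.0017
0.065 [ 0.5826 -0.3006  0.065 ] along jaw 0.0487 perp 0.0008
0.07 [ 0.5798 -0.3019  0.07  ] along jaw 0.0468 perp 0.0032
0.075 [ 0.577  -0.3032  0.075 ] along jaw 0.0448 perp 0.0057
0.08 [ 0.5741 -0.3045  0.08  ] along jaw 0.0429 perp 0.0081
0.085 [ 0.5713 -0.3058  0.085 ] along jaw 0.041 perp 0.0106
```

Emit:
arm_command(
  moves=[
    [[0,0.28,0.03,0,0],[0.1,0,0,0,0],[0.2,0,0,0,0],[0.25,0,0,0,0],[0.3,0,0,0,0],[0.4,0,0,0,0]],
  ],
  force=20,
)

```text
clock: 7.05
position: [0.5408, -0.2783, 0.1328]
ee_rot: [0.603, 0.37, -0.602, 0.37]
ft_force: [-1.0, 0.8, 4.3]
grip_width: 0.696
```

```bash
python3 go.py
```

```text
t 7.05 p [ 0.5408 -0.2783  0.1328] yaw_y -26.9 tilt 0.04 F [-1.   0.8  4.3] w 0.696 q [-0.1   0.51  0.64  1.72 -0.35  1.03  0.19]
```

Emit:
arm_command(
  moves=[
    [[0.6,-0.06,0,0,0],[0.6,0,0,0,0],[0.6,0,0,0,0],[0.6,0,0,0,0]],
  ],
  force=25,
)

```text
clock: 7.38
position: [0.5405, -0.2781, 0.1335]
ee_rot: [-0.603, -0.37, 0.603, -0.37]
ft_force: [-0.1, 0.0, 0.3]
grip_width: 0.684
```

```bash
python3 go.py
```

```text
t 7.38 p [ 0.5405 -0.2781  0.1335] yaw_y -26.9 tilt 0.01 F [-0.1  0.   0.3] w 0.684 q [-0.1   0.51  0.64  1.72 -0.35  1.03  0.19]
```

Emit:
arm_command(
  moves=[
    [[0.6,-0.2,0,0,0],[0.6,-0.4,0,0,0],[0.6,-0.6,0,0,0],[0.6,-0.7,0,0,0],[0.6,-0.7,0,0,0],[0.6,-0.4,0,0,0],[0.6,0,0,0,0]],
  ],
)

```text
clock: 7.97
position: [0.5414, -0.2789, 0.2115]
ee_rot: [0.604, 0.369, -0.602, 0.371]
ft_force: [-0.3, -0.0, 0.2]
grip_width: 0.685
```

```bash
python3 - <<'E'
from h import *
S=save('side','s4.png')
a=cv2.resize(S[190:350,300:480],None,fx=4,fy=4,interpolation=cv2.INTER_CUBIC)[...,::-1]
a=np.clip(a.astype(float)*2,0,255).astype(np.uint8)[:600]
cv2.imwrite('pics/c4.png',a)
E
python3 go.py .4556 -.0281 .2 -3.5
```

```text
t 8.02 p [ 0.541  -0.2784  0.2098] yaw_y -26.89 tilt 0.13 F [ 0.5 -0.2 -1.2] w 0.69 q [-0.13  0.42  0.68  1.66 -0.28  1.16  0.15]
units xyz [ 0.38 -7.58 -7.38]
turn -23.39
```

View pics/c4.png

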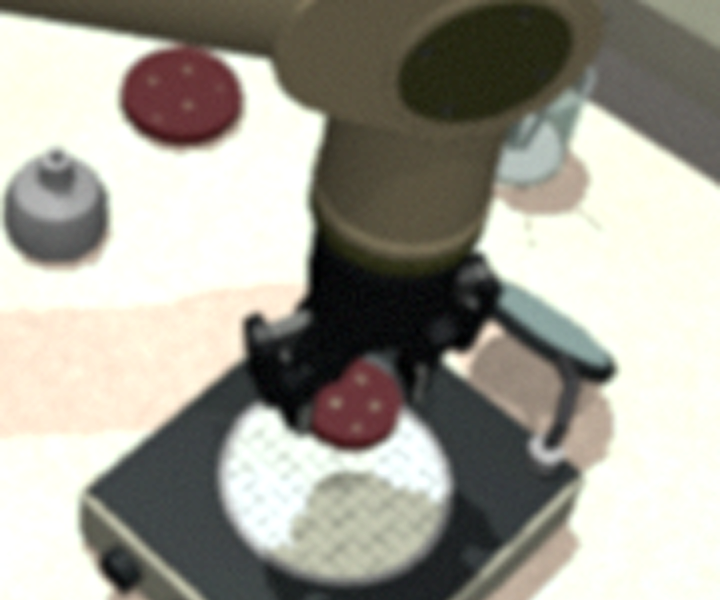

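Emit:
arm_command(
  moves=[
    [[0.6,0,-0.4,-0.4,0],[0.6,0,-0.7,-0.7,0],[0.6,0,-0.9,-0.9,0],[0.6,0,-0.9,-0.9,0],[0.6,0,-0.9,-0.9,0],[0.6,0,-0.9,-0.9,0],[0.6,0,-0.9,-0.9,0],[0.6,0,-0.9,-0.8,0],[0.6,0,-0.7,-0.6,0],[0.6,0,-0.38,-0.38,0]],
  ],
)

```text
clock: 8.85
position: [0.4534, -0.0252, 0.2077]
ee_rot: [-0.602, -0.371, 0.602, -0.37]
ft_force: [-0.2, 0.5, -0.3]
grip_width: 0.688
```

Emit:
arm_command(
  moves=[
    [[0.6,0.2,0,0,-3.4],[0.6,0.3,0,0,-5],[0.6,0.3,0,0,-5],[0.6,0.3,0,0,-5],[0.6,0.3,0,0,-5],[0.6,0,0,0,0],[0.6,0,0,0,0]],
  ],
)

```text
clock: 9.43
position: [0.4544, -0.0279, 0.1729]
ee_rot: [-0.515, -0.484, 0.516, -0.483]
ft_force: [-0.4, -0.1, 0.4]
grip_width: 0.692
```

```bash
python3 - <<'E'
from h import *
S=save('side','s5.png')
a=cv2.resize(S[190:350,200:400],None,fx=4,fy=4,interpolation=cv2.INTER_CUBIC)[...,::-1]
a=np.clip(a.astype(float)*2,0,255).astype(np.uint8)[:600]
cv2.imwrite('pics/c5.png',a)
E
python3 go.py .4556 -.0281 .115 -3.5
```

```text
t 9.48 p [ 0.4548 -0.028   0.1734] yaw_y -3.68 tilt 0.05 F [-0.6  0.4 -0.6] w 0.688 q [-0.57  0.08  0.56  2.07 -0.05  1.01 -0.05]
units xyz [2.34 0.04 0.  ]
turn -0.18
```

View pics/c5.png

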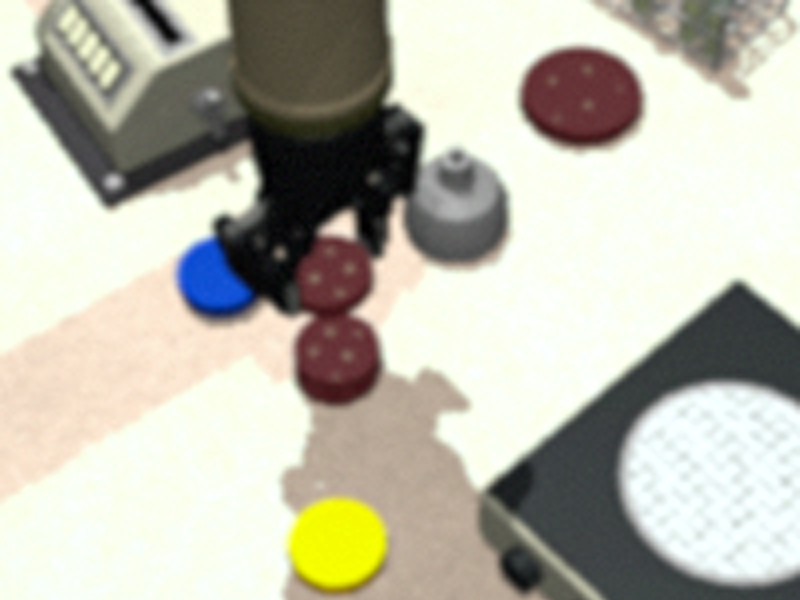

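Emit:
arm_command(
  moves=[
    [[0.6,0.5,0.04,0,0],[0.6,0.7,0,0,0],[0.6,0.6,0,0,0],[0.6,0.4,0,0,0],[0.6,0.3,0,0,0],[0.6,0,0,0,0],[0.6,0,0,0,0]],
  ],
)

```text
clock: 10.07
position: [0.4561, -0.028, 0.1113]
ee_rot: [-0.515, -0.484, 0.515, -0.484]
ft_force: [-0.0, 0.0, -0.1]
grip_width: 0.689
```

```bash
python3 - <<'E'
from h import *
S=save('side','s6.png')
a=cv2.resize(S[230:330,220:350],None,fx=6,fy=6,interpolation=cv2.INTER_CUBIC)[...,::-1]
a=np.clip(a.astype(float)*2,0,255).astype(np.uint8)[:600]
cv2.imwrite('pics/c6.png',a)
E
python3 go.py .4556 -.0281 .1035 -3.5
```

```text
t 10.12 p [ 0.4564 -0.028   0.1117] yaw_y -3.53 tilt 0.04 F [0.  0.6 0.7] w 0.686 q [-0.55  0.19  0.55  2.12 -0.13  0.86  0.02]
units xyz [ 0.33 -0.03  0.01]
turn -0.03
```

View pics/c6.png

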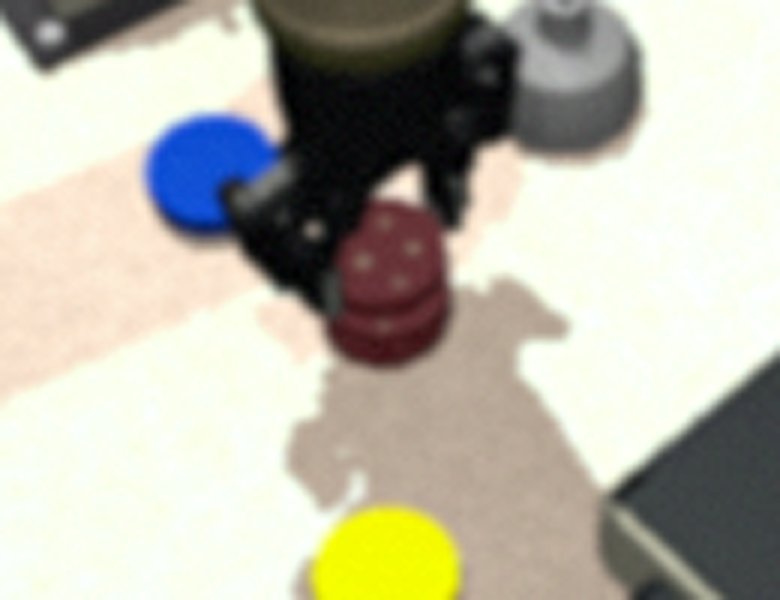

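Emit:
arm_command(
  moves=[
    [[0.6,0.15,-0.02,0,0],[0.6,0.08,0,0,0],[0.6,0.06,0,0,0],[0.6,0.03,0,0,0],[0.6,0,0,0,0]],
  ],
)

```text
clock: 10.53
position: [0.4555, -0.0279, 0.1031]
ee_rot: [-0.515, -0.485, 0.515, -0.484]
ft_force: [-0.6, 0.1, 0.6]
grip_width: 0.685
```

```bash
python3 go.py .4556 -.0281 .1035 -3.5
```

```text
t 10.53 p [ 0.4555 -0.0279  0.1031] yaw_y -3.5 tilt 0.01 F [-0.6  0.1  0.6] w 0.685 q [-0.54  0.21  0.55  2.12 -0.15  0.84  0.03]
units xyz [-0.02  0.01  0.01]
turn -0.0
```

Emit:
arm_command(
  moves=[
    [[0.6,0.03,0,0,0],[0.6,0,0,0,0],[0.6,0,0,0,0]],
  ],
)

```text
clock: 10.78
position: [0.4556, -0.0279, 0.1027]
ee_rot: [0.515, 0.485, -0.515, 0.484]
ft_force: [-1.6, 0.3, 6.4]
grip_width: 0.69
```

```bash
python3 - <<'E'
from h import *
S=save('side','s7.png')
a=cv2.resize(S[240:310,250:320],None,fx=8,fy=8,interpolation=cv2.INTER_CUBIC)[...,::-1]
a=np.clip(a.astype(float)*2,0,255).astype(np.uint8)[:600]
cv2.imwrite('pics/c7.png',a)
E
python3 go.py
```

```text
t 10.83 p [ 0.4556 -0.0279  0.1027] yaw_y -3.51 tilt 0.02 F [-2.2 -0.3  6.1] w 0.692 q [-0.54  0.21  0.55  2.12 -0.15  0.84  0.03]
```

View pics/c7.png

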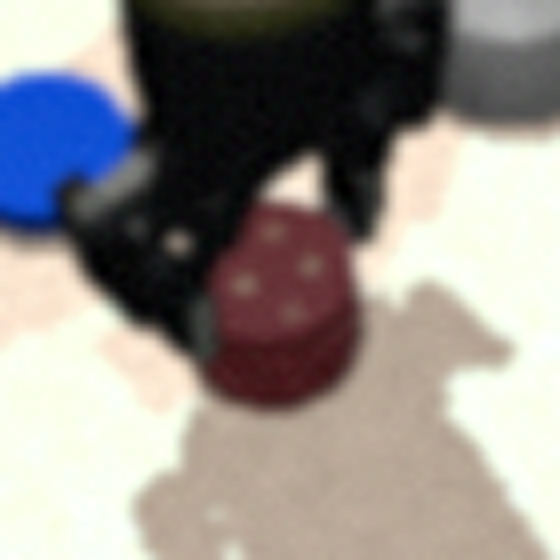

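Emit:
arm_command(
  moves=[
    [[0.25,0,0,0,0],[0.2,0,0,0,0],[0.1,0,0,0,0],[0,0,0,0,0],[0,0,0,0,0],[0,-0.2,0,0,0],[0,-0.4,0,0,0],[0,-0.8,0,0,0],[0,-1,0,0,0],[0,-1,0,0,0],[0,-1,0,0,0]],
  ],
)

```text
clock: 11.75
position: [0.4554, -0.0283, 0.2144]
ee_rot: [0.515, 0.484, -0.515, 0.484]
ft_force: [0.0, 0.8, 0.4]
grip_width: 1.005
```

```bash
cat > chk.py <<'E'
from h import *; import sys
from scipy.optimize import least_squares
np.set_printoptions(precision=4,suppress=True)
S=save('side',sys.argv[1])
a=cv2.resize(S[230:310,230:340],None,fx=7,fy=7,interpolation=cv2.INTER_CUBIC)[...,::-1]
cv2.imwrite('pics/c'+sys.argv[1],np.clip(a.astype(float)*2,0,255).astype(np.uint8))
def seg(im,r,c,ratio):
    w=im[r-26:r+26,c-26:c+26].astype(float); w=cv2.resize(w,None,fx=4,fy=4,interpolation=cv2.INTER_CUBIC)
    q=(w[...,1]/np.maximum(w[...,0],1)<ratio).astype(np.uint8)
    k,l,st,ce=cv2.connectedComponentsWithStats(q); i=l[104,104]
    return np.array([(ce[i][1]+.5)/4-.5+r-26,(ce[i][0]+.5)/4-.5+c-26]),st[i,4]/16,st[i,:4]/4
a=seg(S,275,284,.7); print(a)
s=least_squares(lambda q:hullc('side',[q[0],q[1],.048],.048)[0]-a[0],[.45,-.02],diff_step=1e-4);print(s.x,s.fun)
if len(sys.argv)>2:
    T=save('top',sys.argv[2]); b=seg(T,277,321,.7); print(b)
    s=least_squares(lambda q:hullc('top',[q[0],q[1],.048],.048)[0]-b[0],[.45,-.02],diff_step=1e-4);print(s.x,s.fun)
E
python3 chk.py s8.png; python3 go.py
```

```text
(array([277.7755, 283.4786]), np.float64(420.5625), array([15.5 , 16.75, 21.  , 25.25]))
[ 0.4548 -0.0276] [-0.  0.]
t 11.8 p [ 0.4574 -0.0284  0.2189] yaw_y -3.57 tilt 0.38 F [ 4.3 -0.6  4.4] w 1.0 q [-0.59  0.01  0.57  2.02 -0.01  1.1  -0.09]
```

View pics/cs8.png

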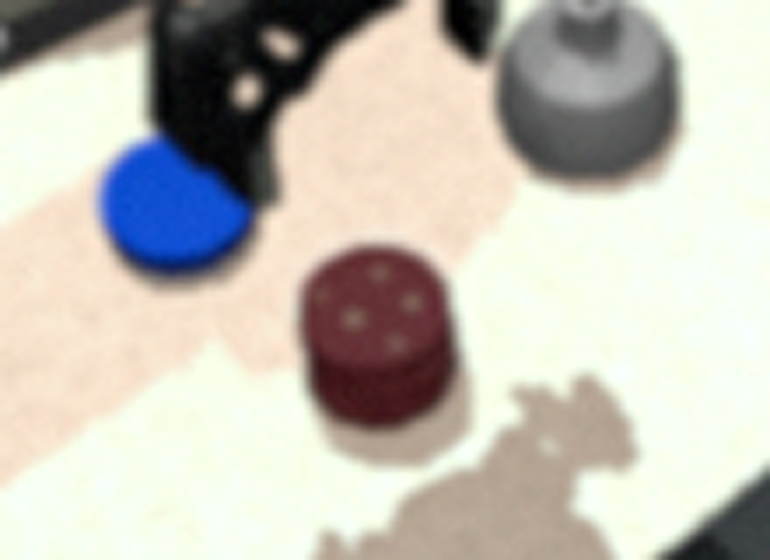

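The dish sits squarely on the stack: the image shows one column, and the fitted centre is within about 1 mm. Next is the lock.

```bash
python3 - <<'E'
from h import *
c=np.array([.531,.237]);x=np.array([.982,-.191]);y=np.array([.191,.982])
def cc(p): d=p[:2]-c; return (d@x).round(4),(d@y).round(4)
print('grip pin',cc(atz('side',(180.3,230.3),.112)))
print('axis',cc(atz('side',(180.8,220.6),.045)),cc(atz('top',(245.9,201.9),.045)))
print('handle',cc(atz('side',(162.0,198.4),.14)),cc(atz('top',(260.3,188.8),.14)))
S=cv2.imread('pics/s1.png')
a=cv2.resize(S[160:210,205:260],None,fx=12,fy=12,interpolation=cv2.INTER_CUBIC)
cv2.imwrite('pics/lk.png',np.clip(a.astype(float)*2.5,0,255).astype(np.uint8))
for pt in [(-.007,-.0),(.007,0)]: pass
E
python3 go.py .543 .300 .235 -11
```

```text
grip pin (np.float64(-0.0035), np.float64(0.0271))
axis (np.float64(-0.0036), np.float64(0.1055)) (np.float64(-0.0002), np.float64(0.1003))
handle (np.float64(-0.053), np.float64(0.1117)) (np.float64(-0.0552), np.float64(0.1038))
t 11.8 p [ 0.4574 -0.0284  0.2189] yaw_y -3.57 tilt 0.38 F [ 4.3 -0.6  4.4] w 1.0 q [-0.59  0.01  0.57  2.02 -0.01  1.1  -0.09]
units xyz [ -0.6    2.6  -13.33]
turn 7.43
```

View pics/lk.png

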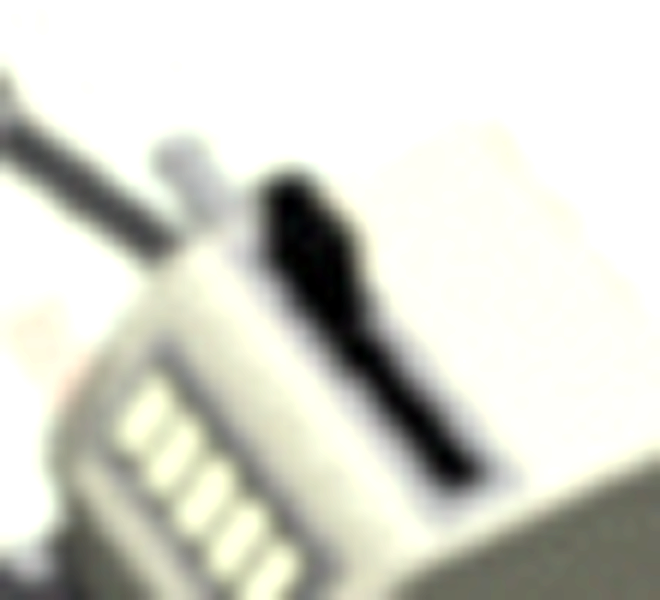

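Emit:
arm_command(
  moves=[
    [[0.3,-0.3,0.1,-0.5,0],[0.6,-0.3,0.2,-0.9,0],[1,0,0.2,-1,0],[1,0,0.2,-1,0],[1,0,0.2,-1,0],[1,0,0.2,-1,0],[1,0,0.2,-1,0],[1,0,0.2,-1,0],[1,0,0.2,-1,0],[1,0,0.2,-1,0],[1,0,0.2,-1,0],[1,0,0.2,-1,0]],
  ],
  force=40,
)

```text
clock: 12.8
position: [0.5305, 0.2542, 0.2282]
ee_rot: [0.515, 0.484, -0.515, 0.485]
ft_force: [0.5, -0.1, 0.0]
grip_width: 0.001
```

Emit:
arm_command(
  moves=[
    [[1,0,0.2,-1,0],[1,0,0.1,-0.7,0],[1,0,0,-0.2,3.7],[1,0,0,0,3.7],[1,0,0,0,0],[1,0,0,0,0]],
  ],
)

```text
clock: 13.3
position: [0.5407, 0.2998, 0.228]
ee_rot: [0.545, 0.451, -0.545, 0.451]
ft_force: [0.4, 0.9, -0.4]
grip_width: -0.002
```

```bash
python3 go.py .5412 .300 .180 -11
```

```text
t 13.3 p [0.5407 0.2998 0.228 ] yaw_y -10.8 tilt 0.03 F [ 0.4  0.9 -0.4] w -0.002 q [-0.88  0.38  0.38  1.6  -0.15  1.19 -0.66]
units xyz [ 1.92  0.02 -0.01]
turn 0.2
```

Descend behind the grip, then look.

Emit:
arm_command(
  moves=[
    [[1,0.4,0.02,0,0],[1,0.6,0,0,0],[1,0.5,0,0,0],[1,0.3,0,0,0],[1,0.12,0,0,0],[1,0,0,0,0]],
  ],
)

```text
clock: 13.8
position: [0.5409, 0.2995, 0.1785]
ee_rot: [-0.545, -0.45, 0.546, -0.45]
ft_force: [-0.2, 0.8, -0.2]
grip_width: -0.002
```

```bash
python3 - <<'E'
from h import *
S=save('side','s9.png')
a=cv2.resize(S[140:240,180:290],None,fx=6,fy=6,interpolation=cv2.INTER_CUBIC)[...,::-1]
cv2.imwrite('pics/c9.png',np.clip(a.astype(float)*2.5,0,255).astype(np.uint8))
E
python3 go.py .5412 .300 .180 -11
```

```text
t 13.85 p [0.5412 0.2997 0.1793] yaw_y -10.9 tilt 0.02 F [ 0.4  0.5 -0.2] w -0.002 q [-0.87  0.43  0.37  1.64 -0.17  1.1  -0.65]
units xyz [-0.03 -0.   -0.01]
turn 0.1
```

View pics/c9.png

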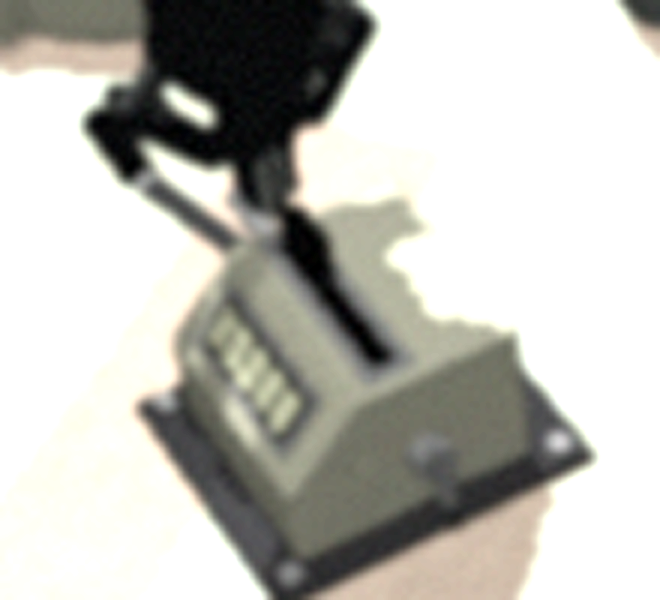

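Emit:
arm_command(
  moves=[
    [[1,0,0,0.3,0],[1,0,0,0.3,0],[1,0,0,0.3,0],[1,0,0,0.3,0],[1,0,0,0.3,0],[1,0,0,0.2,0]],
  ],
)

```text
clock: 14.35
position: [0.5331, 0.2572, 0.1799]
ee_rot: [0.546, 0.45, -0.545, 0.45]
ft_force: [-0.5, 3.3, 2.6]
grip_width: 0.0
```

```bash
python3 - <<'E'
from h import *
S=save('side','s10.png')
a=cv2.resize(S[140:240,180:290],None,fx=6,fy=6,interpolation=cv2.INTER_CUBIC)[...,::-1]
cv2.imwrite('pics/c10.png',np.clip(a.astype(float)*2.5,0,255).astype(np.uint8))
E
python3 go.py
```

```text
t 14.4 p [0.5332 0.2563 0.1798] yaw_y -10.98 tilt 0.01 F [-0.5 -0.6  0.1] w 0.002 q [-0.84  0.37  0.38  1.72 -0.15  1.08 -0.6 ]
```

View pics/c10.png

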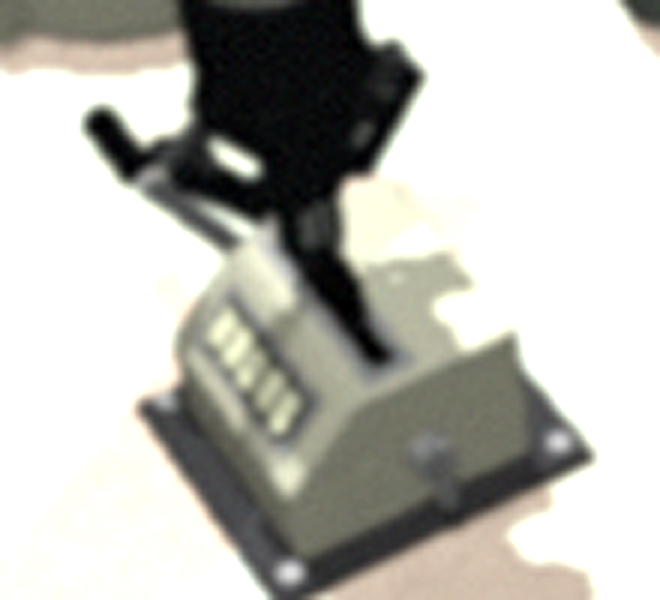

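Emit:
arm_command(
  moves=[
    [[1,0,0,0.1,0],[1,0,0,0.1,0],[1,0,0,0.08,0]],
  ],
)

```text
clock: 14.65
position: [0.532, 0.2514, 0.1796]
ee_rot: [0.545, 0.45, -0.545, 0.45]
ft_force: [0.2, 2.9, 1.5]
grip_width: 0.001
```

Emit:
arm_command(
  moves=[
    [[1,0,0,0.05,0],[1,0,0,0.05,0]],
  ],
)

```text
clock: 14.82
position: [0.5315, 0.2489, 0.1795]
ee_rot: [0.545, 0.45, -0.545, 0.45]
ft_force: [0.6, 2.2, 1.7]
grip_width: -0.001
```

Emit:
arm_command(
  moves=[
    [[1,0,0,0.05,0]],
  ],
)

```text
clock: 14.9
position: [0.5312, 0.2477, 0.1794]
ee_rot: [0.545, 0.45, -0.545, 0.45]
ft_force: [1.0, 2.2, 1.4]
grip_width: 0.001
```

Emit:
arm_command(
  moves=[
    [[1,0,0,0.06,0],[1,0,0,0.06,0]],
  ],
)

```text
clock: 15.07
position: [0.5307, 0.246, 0.1796]
ee_rot: [0.546, 0.451, -0.544, 0.45]
ft_force: [4.6, 11.4, -2.5]
grip_width: 0.001
```

Emit:
arm_command(
  moves=[
    [[1,0,0,0.06,0]],
  ],
)

```text
clock: 15.15
position: [0.5306, 0.2458, 0.1797]
ee_rot: [0.546, 0.451, -0.543, 0.45]
ft_force: [8.1, 15.6, -5.9]
grip_width: 0.001
```

Emit:
arm_command(
  moves=[
    [[1,0,0,0.06,0]],
  ],
)

```text
clock: 15.23
position: [0.5305, 0.2456, 0.1798]
ee_rot: [0.547, 0.452, -0.542, 0.45]
ft_force: [9.4, 20.7, -9.3]
grip_width: 0.005
```

The force rose to 20 N without movement, so the slide is at its stop. I'll back off, lift and look.

Emit:
arm_command(
  moves=[
    [[1,0,0,-0.3,0],[1,0,0,-0.4,0],[1,-0.5,0,-0.4,0],[1,-0.8,0,-0.4,0],[1,-0.8,0,-0.4,0],[1,0,0,0,0]],
  ],
)

```text
clock: 15.73
position: [0.5399, 0.2909, 0.2352]
ee_rot: [0.546, 0.451, -0.543, 0.451]
ft_force: [-0.1, 0.5, -0.2]
grip_width: -0.002
```

```bash
python3 - <<'E'
from h import *
S=save('side','s11.png')
a=cv2.resize(S[140:240,180:290],None,fx=6,fy=6,interpolation=cv2.INTER_CUBIC)[...,::-1]
cv2.imwrite('pics/c11.png',np.clip(a.astype(float)*2.5,0,255).astype(np.uint8))
E
python3 go.py
```

```text
t 15.78 p [0.5395 0.2896 0.2333] yaw_y -10.83 tilt 0.12 F [-0.2  0.4  0.6] w 0.001 q [-0.87  0.36  0.38  1.61 -0.14  1.2  -0.65]
```

View pics/c11.png

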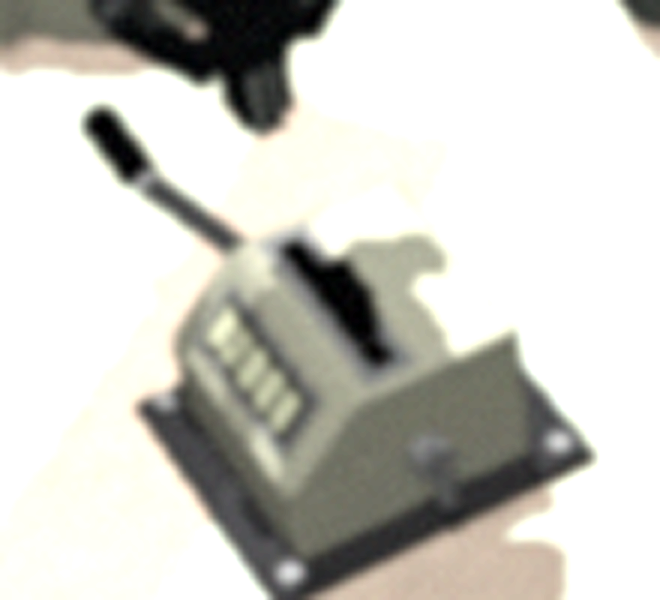

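```bash
python3 go.py .4625 .3563 .250 -11
```

```text
t 15.78 p [0.5395 0.2896 0.2333] yaw_y -10.83 tilt 0.12 F [-0.2  0.4  0.6] w 0.001 q [-0.87  0.36  0.38  1.61 -0.14  1.2  -0.65]
units xyz [-0.67 -3.52 -2.04]
turn 0.17
```

Emit:
arm_command(
  moves=[
    [[1,-0.35,0,0,0.17],[1,-0.3,-0.5,-0.34,0],[1,0,-0.8,-0.45,0],[1,0,-0.9,-0.5,0],[1,0,-0.8,-0.45,0],[1,0,-0.5,-0.3,0],[1,0.4,0,0,0],[1,0,0,0,0]],
  ],
)

```text
clock: 16.45
position: [0.4619, 0.3546, 0.236]
ee_rot: [-0.544, -0.45, 0.547, -0.45]
ft_force: [0.3, -0.6, -0.5]
grip_width: -0.002
```

```bash
python3 - <<'E'
from h import *
S=save('side','s12.png')
a=cv2.resize(S[120:220,160:290],None,fx=6,fy=6,interpolation=cv2.INTER_CUBIC)[...,::-1]
cv2.imwrite('pics/c12.png',np.clip(a.astype(float)*2.5,0,255).astype(np.uint8))
E
python3 go.py .4625 .3563 .193 -11
```

```text
t 16.5 p [0.4628 0.3538 0.2367] yaw_y -11.12 tilt 0.18 F [-0.2 -1.   1. ] w 0.002 q [-1.01  0.29  0.34  1.68 -0.1   1.19 -0.84]
units xyz [ 1.75 -0.03 -0.1 ]
turn -0.12
```

View pics/c12.png

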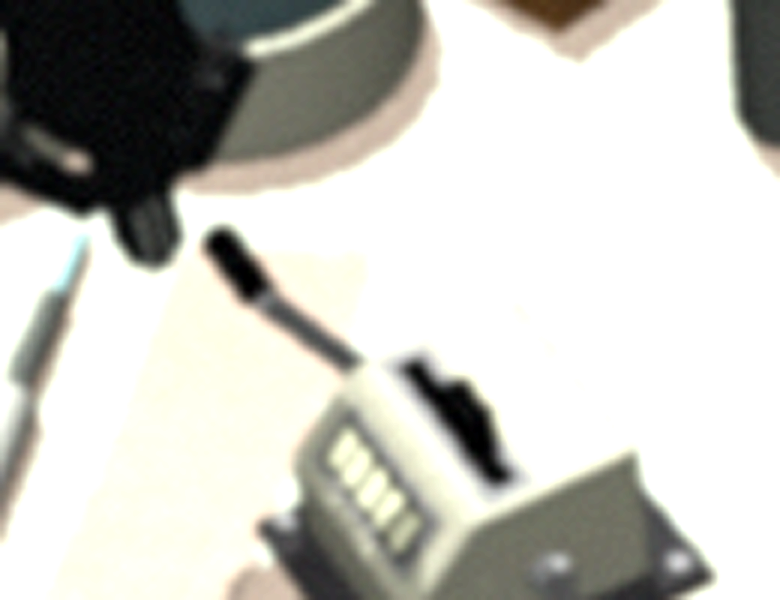

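Emit:
arm_command(
  moves=[
    [[1,0.5,0,-0.1,0],[1,0.7,0,0,0],[1,0.5,0,0,0],[1,0,0,0,0]],
  ],
)

```text
clock: 16.83
position: [0.4629, 0.356, 0.1922]
ee_rot: [-0.544, -0.449, 0.548, -0.449]
ft_force: [0.0, -1.7, 0.2]
grip_width: -0.005
```

Emit:
arm_command(
  moves=[
    [[1,0,0.3,0,0],[1,0,0.4,0,0],[1,0,0.4,0,0],[1,0,0.4,0,0]],
  ],
)

```text
clock: 17.17
position: [0.5015, 0.3506, 0.1967]
ee_rot: [0.546, 0.45, -0.545, 0.449]
ft_force: [-3.3, 0.3, 3.4]
grip_width: -0.0
```

```bash
python3 - <<'E'
from h import *
S=save('side','s13.png')
a=cv2.resize(S[120:220,160:290],None,fx=6,fy=6,interpolation=cv2.INTER_CUBIC)[...,::-1]
cv2.imwrite('pics/c13.png',np.clip(a.astype(float)*2.5,0,255).astype(np.uint8))
E
python3 go.py
```

```text
t 17.22 p [0.5033 0.3496 0.1966] yaw_y -11.17 tilt 0.13 F [-1.9  1.3  0.8] w 0.001 q [-0.96  0.39  0.34  1.64 -0.14  1.13 -0.77]
```

View pics/c13.png

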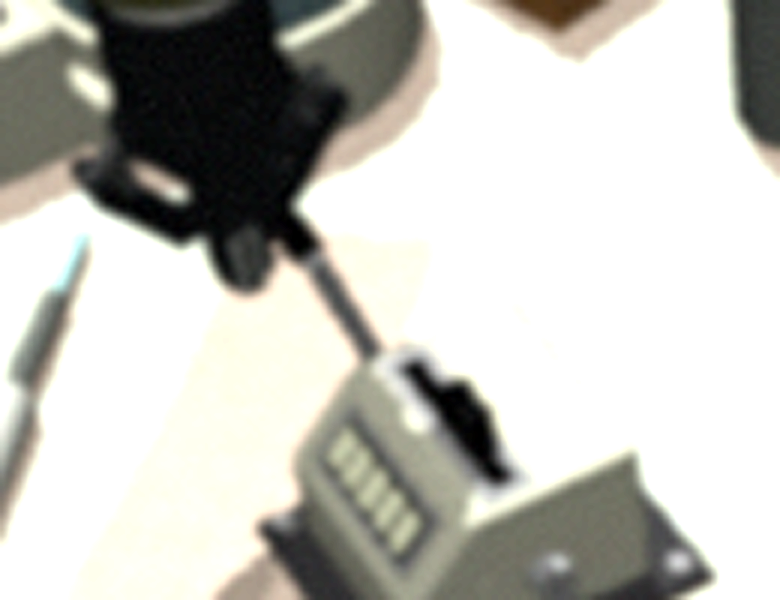

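Emit:
arm_command(
  moves=[
    [[1,0,0.4,0,0],[1,0,0.4,0,0],[1,0,0.4,0,0],[1,0,0.4,0,0],[1,0,0.4,0,0],[1,0,0.4,0,0],[1,0,0.2,0,0]],
  ],
)

```text
clock: 17.8
position: [0.5645, 0.3373, 0.1944]
ee_rot: [-0.545, -0.449, 0.547, -0.449]
ft_force: [-5.7, 0.4, -4.5]
grip_width: 0.0
```

Emit:
arm_command(
  moves=[
    [[1,0,0.1,0,0],[1,0,0.1,0,0],[1,0,0.1,0,0]],
  ],
)

```text
clock: 18.05
position: [0.5705, 0.3362, 0.1942]
ee_rot: [-0.545, -0.45, 0.547, -0.449]
ft_force: [-6.0, 1.0, -5.8]
grip_width: -0.0
```

Emit:
arm_command(
  moves=[
    [[1,0,0.08,0,0],[1,0,0.08,0,0]],
  ],
)

```text
clock: 18.22
position: [0.5742, 0.3355, 0.1941]
ee_rot: [-0.544, -0.45, 0.547, -0.449]
ft_force: [-6.5, 1.0, -5.8]
grip_width: -0.002
```

```bash
python3 - <<'E'
from h import *
S=save('side','s14.png')
a=cv2.resize(S[120:220,160:290],None,fx=6,fy=6,interpolation=cv2.INTER_CUBIC)[...,::-1]
cv2.imwrite('pics/c14.png',np.clip(a.astype(float)*2.5,0,255).astype(np.uint8))
E
python3 go.py
```

```text
t 18.27 p [0.5744 0.3354 0.194 ] yaw_y -11.07 tilt 0.23 F [-6.9  0.3 -4.5] w -0.002 q [-0.86  0.51  0.35  1.49 -0.19  1.18 -0.66]
```

View pics/c14.png

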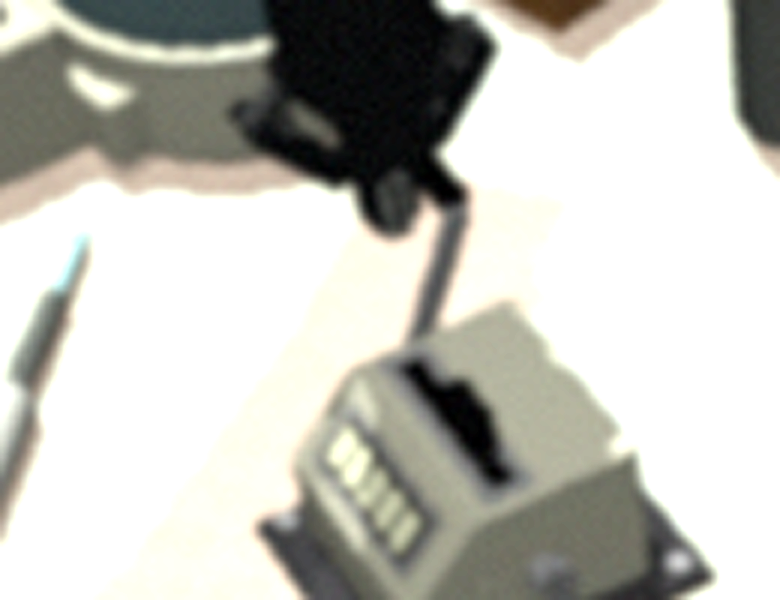

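Emit:
arm_command(
  moves=[
    [[1,0,0.1,0,0],[1,0,0.1,0,0]],
  ],
)

```text
clock: 18.43
position: [0.5787, 0.3347, 0.1939]
ee_rot: [-0.544, -0.45, 0.547, -0.449]
ft_force: [-8.4, 1.4, -6.7]
grip_width: 0.001
```

Emit:
arm_command(
  moves=[
    [[1,0,0.08,0,0],[1,0,0.08,0,0]],
  ],
)

```text
clock: 18.6
position: [0.5824, 0.334, 0.1936]
ee_rot: [-0.544, -0.45, 0.548, -0.449]
ft_force: [-8.3, 1.5, -6.8]
grip_width: 0.004
```

Emit:
arm_command(
  moves=[
    [[1,0,0.06,0,0]],
  ],
)

```text
clock: 18.68
position: [0.5838, 0.3337, 0.1935]
ee_rot: [-0.544, -0.45, 0.548, -0.449]
ft_force: [-9.2, 1.2, -7.1]
grip_width: -0.002
```

Emit:
arm_command(
  moves=[
    [[1,0,0.06,0,0]],
  ],
)

```text
clock: 18.77
position: [0.5847, 0.3336, 0.1933]
ee_rot: [-0.543, -0.451, 0.548, -0.449]
ft_force: [-14.3, 1.6, -5.2]
grip_width: 0.002
```

Force is rising, so the lever is near its stop.

Emit:
arm_command(
  moves=[
    [[1,0,0.06,0,0]],
  ],
)

```text
clock: 18.85
position: [0.5853, 0.3336, 0.1931]
ee_rot: [-0.543, -0.451, 0.548, -0.448]
ft_force: [-19.8, 0.8, -3.5]
grip_width: -0.004
```

Emit:
arm_command(
  moves=[
    [[1,0,0.04,0,0],[1,0,0,0,0]],
  ],
)

```text
clock: 19.02
position: [0.5855, 0.3335, 0.193]
ee_rot: [-0.542, -0.452, 0.549, -0.448]
ft_force: [-19.7, -0.7, -2.0]
grip_width: -0.0
```

```bash
python3 - <<'E'
from h import *
S=save('side','s15.png')
a=cv2.resize(S[120:220,160:290],None,fx=6,fy=6,interpolation=cv2.INTER_CUBIC)[...,::-1]
cv2.imwrite('pics/c15.png',np.clip(a.astype(float)*2.5,0,255).astype(np.uint8))
E
python3 go.py
```

```text
t 19.07 p [0.5855 0.3336 0.193 ] yaw_y -10.96 tilt 0.61 F [-20.    0.1  -2.1] w -0.0 q [-0.84  0.53  0.35  1.46 -0.19  1.19 -0.65]
```

View pics/c15.png

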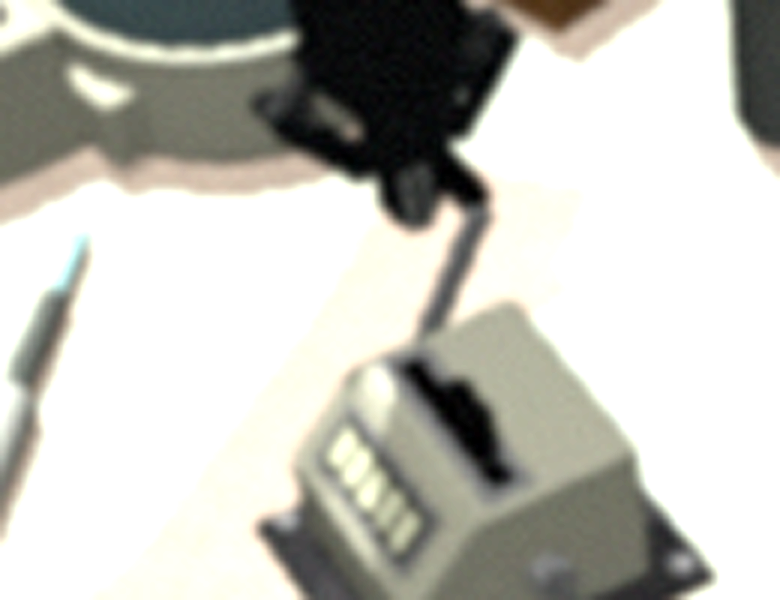

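The lever is at its stop (20 N). I'll retreat and let it follow back.

Emit:
arm_command(
  moves=[
    [[1,0,-0.3,0,0],[1,0,-0.5,0,0],[1,0,-0.5,0,0],[1,0,-0.5,0,0],[1,0,-0.5,0,0],[1,0,-0.5,0,0],[1,0,-0.5,0,0],[1,0,-0.5,0,0],[1,0,-0.5,0,0],[1,0,-0.5,0,0],[1,0,-0.5,0,0],[1,0,-0.3,0,0]],
  ],
)

```text
clock: 20.07
position: [0.4508, 0.3604, 0.1959]
ee_rot: [0.546, 0.45, -0.545, 0.45]
ft_force: [0.4, 0.5, 0.3]
grip_width: -0.001
```

Emit:
arm_command(
  moves=[
    [[1,-0.4,-0.2,0,0],[1,-0.8,-0.2,0,0],[1,-0.8,0,0,0],[1,-0.5,0,0,0],[1,0,0,0,0]],
  ],
)

```text
clock: 20.48
position: [0.4436, 0.3623, 0.2619]
ee_rot: [0.548, 0.449, -0.544, 0.449]
ft_force: [0.6, 0.6, 0.8]
grip_width: -0.0
```

```bash
python3 - <<'E'
from h import *
S=save('side','s16.png')
a=cv2.resize(S[120:220,160:290],None,fx=6,fy=6,interpolation=cv2.INTER_CUBIC)[...,::-1]
cv2.imwrite('pics/c16.png',np.clip(a.astype(float)*2.5,0,255).astype(np.uint8))
A=cv2.imread('pics/s1.png')
b=np.hstack([cv2.resize(x[140:240,180:290],None,fx=3.6,fy=3.6,interpolation=cv2.INTER_CUBIC) for x in(A,S[...,::-1])])
cv2.imwrite('pics/b16.png',np.clip(b.astype(float)*2.5,0,255).astype(np.uint8))
print([(np.round(r['pixel'],1),round(r['confidence'],2)) for r in manip.pinpoint('lever_grip','side')],[(np.round(r['pixel'],1),round(r['confidence'],2)) for r in manip.pinpoint('lock_grip','side')])
E
python3 go.py; python3 chk.py s17.png t17.png
```

```text
[(array([164.1, 199.3]), 0.56)] [(array([190.3, 239.9]), 0.42)]
t 20.63 p [0.4423 0.3615 0.2577] yaw_y -11.1 tilt 0.02 F [ 0.1 -0.1  0.2] w -0.001 q [-1.05  0.25  0.33  1.69 -0.09  1.22 -0.89]
(array([277.8629, 283.5264]), np.float64(415.8125), array([15.75, 17.  , 20.75, 24.75]))
[ 0.4547 -0.0279] [0. 0.]
(array([277.2881, 321.1969]), np.float64(240.25), array([17.5 , 17.75, 18.25, 18.25]))
[ 0.4551 -0.0283] [ 0. -0.]
```

View pics/b16.png

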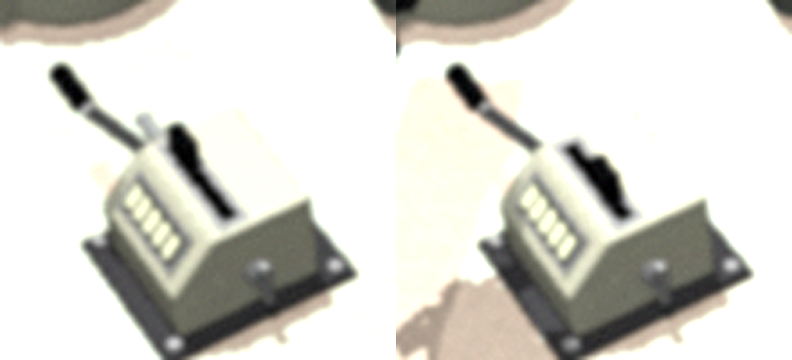

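View pics/s17.png

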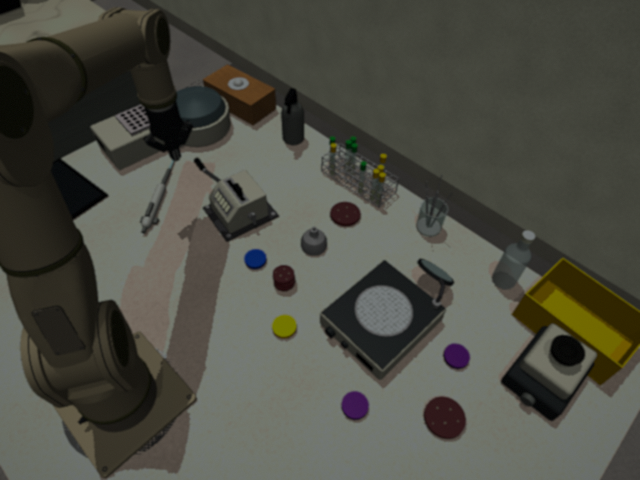

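View pics/t17.png

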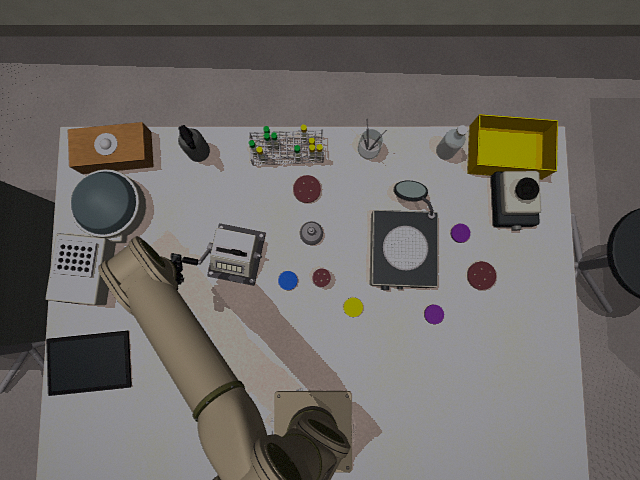

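```bash
python3 - <<'E'
from h import *
d=atz('side',(190.3,239.9),.112)-atz('side',(180.3,230.3),.112); print(d, d[:2]@[.191,.982])
print(manip.hand_in())
E
```

```text
[-5.67836613e-03 -4.77375250e-02 -1.11022302e-16] -0.04796281743308709
the job is handed in; nothing more can be done
None
```

I put the read dish on the stack, slid the counter's lock to its free end, swung the lever through to its stop and let it return. The job is handed in at about 20.7 s of the 72 s allowed. The hand-in reports no verdict.

- **Dish:** I gripped it level on the stage, set it on the two-dish stack with about 6 N of contact, and released it. Afterwards both cameras put the stack within about 1 mm of where it stood before, and the three dishes show as one column.
- **Lock:** I pushed it until the force rose from about 3 N to 20 N with no further movement. The bolt no longer shows beside the lever. The slide's travel came out at about 43 mm from the finger position. The network's pinpoint gave 48 mm, which disagrees with the 42 mm stroke. I put that down to pinpoint error, because the slide was clearly against its stop.
- **Lever:** I pushed it through until the force jumped from 9 N to 20 N at the stop, then drew the tool back. In the last picture the handle is back at its rest position and the tool is clear of it.
- **Bystanders:** In the final side and top pictures the burner, large dishes, pipette and the coloured look-alikes appear where they started. I compared these by eye only.

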